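# Build the sieve stack on the jog shaker and bump it down

### The arm

A 6-joint arm with a two-finger parallel gripper is mounted at the origin on a cart in front of the work surface, level with it; the furniture and walls round the work are solid. World frame = base frame: x ahead of the robot, y to its left, z up, the work surface at z = 0. Lengths are in m, angles in rad, forces in N, time in s.
With the tool pointing down it reaches from about 0.25 to 0.725 m from the base axis. Payload 4 kg.
Tool frame: the origin (TCP) lies on the centre line of the jaws, within the pads' length; the fingertips stand 17 mm ahead of it and the grasp point (between the pads) lies 2 mm behind it; z points along the fingers, y is the line along which they close (so a half turn about z gives the same grasp; the last joint's range is limited). The gripper opens to 85 mm and grips with 20 to 120 N. Pads are 22 mm wide; open, the fingers measure 114 mm over their backs; the gripper's body (76 mm by 85 mm) begins 54 mm behind the grasp point. The pads swing forward as they close: fully open they stand 13 mm farther back than shut.
Start: joints at [-1.237, 0.241, 0.005, 1.335, 0, 1.571], TCP at [0.164, -0.472, 0.248] pointing down, gripper open.
Joint ranges: [-2.72, 2.72], [-1.05, 1.87], [-1.09, 1.28], [-1.99, 2.15], [-1.42, 1.44], [-3.14, 3.14]. Speed limits (rad/s): [2.79, 2.79, 3.14, 3.14, 3.14, 3.14].

### API

Orientations are given as a unit quaternion [x, y, z, w].
In Python, from workcell import get_obs, imaging, order gives the robot as it stands.
- The arm moves only by the tool apply_moves, never from a script. Its argument "targets" is a list that holds one entry, the list of rows, each a list of 5 numbers: the shift along the world's x, y, z in units of 40 mm (1.0 is 40 mm), then the turn about the world's z in degrees, then the gripper command: -1 is shut, 1 is fully open, values between are in proportion. In form: [[[dx, dy, dz, turn, fingers], ...]]. A call has 1 to 8 rows; each row shifts and turns the commanded pose from where the row before left it; what a row does not reach is not made up. A row lasts 1/12 s, in which the tool goes at most 41.7 mm and 7.16 degrees, less where a joint would pass 70% of its speed; a pose out of reach is approached as far as the arm can. A call is refused whole if a number of a shift passes 1 or a number of a turn 7.16, either way. A call with a gripper value outside its range is refused whole. The fingers move at their own pace and stop on an object; the grip force is fixed at half the most. Time passes only in rows, so rows that do not move let the fingers close. It gives the time, the measured TCP pose, the force, the opening and the grip force at its end, in the units of the state.
- get_obs(): the state, without advancing time (a new reading comes with each control period).
- imaging.camera(name): name is "scene" or "top" or "wrist"; returns (picture, depth): 480x640x3 uint8, blue, green, red; 480x640 float32, m along the optical axis (not along the pixel's ray), 0 where there is no reading.
- imaging.get_calibration(name): a dict with "camera_matrix" (3x3 intrinsics, pixels), "eye" and "rotation" of the camera in the world; the wrist camera has in their place "hand_eye" (4x4, takes a point from camera to tool coordinates, whose origin is the TCP and whose axes are the flange's). Camera axes: x right, y down, z forward; pixel columns grow to the right and rows downward; lengths in m; the calibration is good to about 2 mm. A picture is of the moment at which its call begins: read the wrist's pose just before it. get_calibration takes no time and is no camera call.
- order.job_done(): hands the job in; it is judged then, once.
The state is a dict: "clock": time; "joint_pos": joint angles; "joint_vel": joint speeds; "tau": joint torques, N m; "eef_pos": TCP position; "tool_rot": TCP orientation; "ft_force": force on the tool from outside, world axes, zero at the start; "ft_torque": the same for the moment, N m; "grip_width": finger opening in m; "grasp_force": force on a finger pad.
Only numpy, scipy, OpenCV 4.12 (cv2) and the standard library are available. Lean on these libraries where they do the work, as an engineer would, in place of code of your own. Each camera call takes 0.05 s, during which the arm holds its last target. There are 200 camera calls.

### The job

Set up the sieve shaker for the next enamel grind: take off the lid, which has been left over the ring on its sliding table to keep it clean, seat the plain receiver pan in that ring, nest on it the coloured sieves that are out on the bench from the finest at the bottom to the coarsest at the top (blue, green, yellow, red; some may be missing), and close the stack with the lid. Only once the lid is on the stack, bump the stack down with the spring-centred lever: push it fully over to the left, hold it there for a good second, let it spring back to the middle, then do the same to the right. Leave the stack fully nested and the lever standing free in the middle.

Things in the scene. Friction and masses are not known exactly. Their poses are not given: they have to be found in the camera images.
- receiver: Receiver pan, bare aluminium, solid bottom. 62 mm outside diameter, 30 mm high: tapered spigot below (z 0-8 mm, 46 mm across at the foot, 52 at its top), then a straight wall (z 8-30, inside 56 mm) whose open top takes the next part's spigot; each nested part sits 22 mm above the one below. Origin: centre of underside, z up. Grip across the wall. About 0.1 kg.
- sieve_red: Round sieve, red frame, coarsest mesh; may be absent. 62 mm outside diameter, 30 mm high: tapered spigot below (z 0-8 mm, 46 mm across at the foot, 52 at its top), then a straight wall (z 8-30, inside 56 mm) whose open top takes the next part's spigot; each nested part sits 22 mm above the one below. Origin: centre of underside, z up. Grip across the wall. About 0.1 kg.
- sieve_yellow: Round sieve, yellow frame, second coarsest mesh; may be absent. 62 mm outside diameter, 30 mm high: tapered spigot below (z 0-8 mm, 46 mm across at the foot, 52 at its top), then a straight wall (z 8-30, inside 56 mm) whose open top takes the next part's spigot; each nested part sits 22 mm above the one below. Origin: centre of underside, z up. Grip across the wall. About 0.1 kg.
- sieve_green: Round sieve, green frame, second finest mesh; may be absent. 62 mm outside diameter, 30 mm high: tapered spigot below (z 0-8 mm, 46 mm across at the foot, 52 at its top), then a straight wall (z 8-30, inside 56 mm) whose open top takes the next part's spigot; each nested part sits 22 mm above the one below. Origin: centre of underside, z up. Grip across the wall. About 0.1 kg.
- sieve_blue: Round sieve, blue frame, finest mesh; may be absent. 62 mm outside diameter, 30 mm high: tapered spigot below (z 0-8 mm, 46 mm across at the foot, 52 at its top), then a straight wall (z 8-30, inside 56 mm) whose open top takes the next part's spigot; each nested part sits 22 mm above the one below. Origin: centre of underside, z up. Grip across the wall. About 0.1 kg.
- sieve_lid: Lid, at the start in the socket of the table: bare aluminium disc with a black knob. Spigot like the sieves' (z 0-8 mm), disc 62 mm across (z 8-14), knob on its axis (z 14-36, 24 mm across at z 22-34). Nested, its origin is 22 mm above that of the part below. Origin: centre of underside, z up. About 0.1 kg.
- shaker: Hand-jogged sieve shaker, fixed: green base 250 x 130 x 40 mm (x, y, z), origin at the centre of its underside on the bench, x away from the robot, y to the left. On its top, 55 mm to +x, the sliding table; 75 mm to -x, nearest the robot, the lever housing (top at z 56 mm).
- table_socket (a point): Centre of the floor of the sliding table's socket, 62 mm above the bench: a dark steel ring 7 mm high, 57 mm inside, 68 mm outside, on an aluminium plate 104 x 100 mm. A seated receiver has its origin here. Moves with the table.
- jog_lever (a joint): Angle (rad) of the spring-centred lever: 0 upright at rest, positive tilted to the left (+y of the shaker), negative right; stops at +-0.40. Pivot 88 mm below the knob's centre. Draws the table up to 11 mm to the same side. About 6 N at the knob holds it at the stop, up to 10 N while moving; damped, recentres within 1.5 s of release.
- lever_knob (a point): Centre of the lever's red ball knob, 28 mm in diameter, 130 mm above the bench when upright, on a 9 mm rod. Moves 34 mm sideways at the stop. 130 mm in front (-x of the shaker) of the stack's axis.
- mini_vice: Bystander, fixed: small blue bench vice, about 55 mm in radius from its origin over the bench and about 65 mm high; its tommy bar reaches some 30 mm farther to the far left.
- banding_wheel: Bystander, fixed: banding wheel, a round grey head about 85 mm in radius and 70 mm high, with a 188 mm vase standing on it. Origin on its axis at the bench.

How it is judged:
On the way, in this order (a step that is already met when the one before it is completed fails the run):
1. receiver, all sieves present (blue, green, yellow, red upward) and lid are nested on the table, lever at rest (horizontal distance between each of receiver, sieve_red, sieve_yellow, sieve_green, sieve_blue, sieve_lid and table_socket below 0.012 m and angle between each of receiver, sieve_red, sieve_yellow, sieve_green, sieve_blue, sieve_lid's own z axis and vertical below 0.06 rad and z of receiver in the frame of table_socket below 0.005 m and z of sieve_lid in the frame of sieve_red above 0.015 m and z of each of sieve_lid, sieve_red in the frame of sieve_yellow above 0.015 m and z of each of sieve_lid, sieve_red, sieve_yellow in the frame of sieve_green above 0.015 m and z of each of sieve_lid, sieve_red, sieve_yellow, sieve_green in the frame of sieve_blue above 0.015 m and z of each of sieve_lid, sieve_red, sieve_yellow, sieve_green, sieve_blue in the frame of receiver above 0.015 m and value of joint jog_lever between -0.06 and 0.06 rad), for 0.2 s.
2. lever held over to the left (value of joint jog_lever above 0.32 rad), for 0.7 s.
3. lever back in the middle (value of joint jog_lever between -0.06 and 0.06 rad), for 0.2 s.
4. lever held over to the right (value of joint jog_lever below -0.32 rad), for 0.7 s.
At the end, for the whole second after the job is handed in: The receiver sits in the socket ring, the sieves that are present are nested on it in the order blue, green, yellow, red upward and the lid on top, every part upright (within 0.06 rad), within 12 mm of the socket's axis and at rest, and the lever stands within 0.06 rad of the middle (all of step 3 and horizontal distance between each of receiver, sieve_red, sieve_yellow, sieve_green, sieve_blue, sieve_lid and table_socket below 0.012 m and angle between each of receiver, sieve_red, sieve_yellow, sieve_green, sieve_blue, sieve_lid's own z axis and vertical below 0.06 rad and z of receiver in the frame of table_socket below 0.005 m and z of sieve_lid in the frame of sieve_red above 0.015 m and z of each of sieve_lid, sieve_red in the frame of sieve_yellow above 0.015 m and z of each of sieve_lid, sieve_red, sieve_yellow in the frame of sieve_green above 0.015 m and z of each of sieve_lid, sieve_red, sieve_yellow, sieve_green in the frame of sieve_blue above 0.015 m and z of each of sieve_lid, sieve_red, sieve_yellow, sieve_green, sieve_blue in the frame of receiver above 0.015 m and linear speed of each of receiver, sieve_red, sieve_yellow, sieve_green, sieve_blue, sieve_lid below 0.02 m/s); the robot touches nothing.
It fails at once if the lever is worked (more than 0.2 rad) while the lid is not on the stack ((value of joint jog_lever above 0.2 rad or value of joint jog_lever below -0.2 rad) and (horizontal distance between sieve_lid and table_socket above 0.03 m or z of sieve_lid in the frame of table_socket below 0.03 m)).
Of sieve_red, sieve_yellow, sieve_green, sieve_blue only 2 to 4 are there at a start; the rules pass over those that are not, and their reading is None.
At some moment in a run one of receiver, sieve_red, sieve_yellow, sieve_green, sieve_blue may be knocked a few centimetres aside while the robot is not near it.
It also fails if it takes over 210 s, if anything falls off the work surface, if the arm or the gripper's body presses on something with over 40 N, if the wrist force passes 120 N, or if a joint passes its speed limit or range.

## Working session

There is one attempt and no reset: what is moved stays moved. The work goes in short steps, Python scripts to look and compute and a tool call to move; the robot and the scene stay as the last step left them, time stands still between calls to the robot, and variables do not carry over. Pictures are saved under pics/ and viewed, at most 14 in all, crops included, and the job is handed in when it is done.

Besides the shell and the picture viewer there is one more tool, called after "Call:" by a JSON object that holds its "api" and its "payload". apply_moves: Moves the arm, as the interface text tells. Its arguments: {"type":"object","properties":{"targets":{"type":"array","items":{"type":"array","items":{"type":"array","items":{"type":"number"}}}}},"required":["targets"]}

```bash
ls; mkdir -p pics; cat > h.py <<'E'
import numpy as np, cv2
from workcell import get_obs, imaging, order
from scipy.spatial.transform import Rotation as R
def cam(name):
    o=get_obs(); im,d=imaging.camera(name); c=imaging.get_calibration(name)
    K=np.array(c["camera_matrix"])
    if name=="wrist":
        H=np.array(c["hand_eye"]); Rt=R.from_quat(o["tool_rot"]).as_matrix()
        Rc=Rt@H[:3,:3]; e=Rt@H[:3,3]+np.array(o["eef_pos"])
    else: Rc=np.array(c["rotation"]); e=np.array(c["eye"])
    return im,d,K,Rc,e
def cloud(d,K,Rc,e):
    v,u=np.mgrid[:d.shape[0],:d.shape[1]]
    p=np.stack([(u-K[0,2])/K[0,0]*d,(v-K[1,2])/K[1,1]*d,d],-1)
    return p@Rc.T+e
def px(u,v,z,K,Rc,e):  # ray hits plane z
    r=Rc@np.array([(u-K[0,2])/K[0,0],(v-K[1,2])/K[1,1],1]); return e+r*(z-e[2])/r[2]
E
python3 - <<'E'
from h import *
print(get_obs())
for n in("top","scene"):
    a=cam(n); cv2.imwrite(f"pics/{n}0.png",a[0]); np.savez(f"{n}0.npz",*a)
    print(n,a[4],a[3].round(3).tolist(),a[2].tolist())
E
```

```text
pics
{'clock': 0.0, 'joint_pos': array([-1.23697941e+00,  2.41418234e-01,  3.71365447e-03,  1.33518425e+00,
        2.64561998e-05,  1.57079201e+00]), 'joint_vel': array([ 0.00042886, -0.00012568, -0.00072729, -0.00037423,  0.00084008,
       -0.00153705]), 'tau': array([-1.49772509e-04, -3.72317255e+01,  2.52408671e+01,  1.68068981e-02,
        2.10530823e-05, -1.37491921e-05]), 'eef_pos': array([ 0.16363779, -0.47183399,  0.24740625]), 'tool_rot': array([ 9.86102194e-01,  1.66136596e-01, -1.60771677e-04, -1.03390763e-03]), 'ft_force': array([-0.9856661 , -0.48409834,  0.0952204 ]), 'ft_torque': array([0.01022058, 0.02036504, 0.03329699]), 'grasp_force': 0.0, 'grip_width': 0.08548835294995248}
top [ 0.50190441 -0.17890703  0.93649003] [0.714, -0.699, 0.019, -0.035] [[479.93332121767884, 0.0, 322.5422888015632], [0.0, 479.93332121767884, 242.79242623918287], [0.0, 0.0, 1.0]]
scene [0.17436192 0.3091923  0.66034155] [-0.306, 0.862, -0.383, 0.133] [[453.3287194470129, 0.0, 321.0988487576661], [0.0, 453.3287194470129, 237.59298189046774], [0.0, 0.0, 1.0]]
```

```bash
sed -i 's/Rc=np.array(c\["rotation"\])/Rc=np.array(c["rotation"]); Rc=R.from_quat(Rc).as_matrix() if Rc.size==4 else Rc/' h.py
sed -i 's/else: Rc=\(.*\); e=np.array(c\["eye"\])/else:\n        Rc=\1; e=np.array(c["eye"])/' h.py; cat h.py | sed -n 8,13p; python3 -c "
from h import *
for n in ('top','scene'):
  a=list(np.load(n+'0.npz').values()); Rc=R.from_quat(a[3]).as_matrix(); print(Rc.round(2).tolist())
"
```

```text
H=np.array(c["hand_eye"]); Rt=R.from_quat(o["tool_rot"]).as_matrix()
        Rc=Rt@H[:3,:3]; e=Rt@H[:3,3]+np.array(o["eef_pos"])
    else:
        Rc=np.array(c["rotation"]); Rc=R.from_quat(Rc).as_matrix() if Rc.size==4 else Rc; e=np.array(c["eye"])
    return im,d,K,Rc,e
def cloud(d,K,Rc,e):
[[0.02, -1.0, 0.08], [-1.0, -0.02, 0.02], [-0.02, -0.08, -1.0]]
[[-0.78, -0.42, 0.46], [-0.63, 0.52, -0.58], [0.01, -0.74, -0.67]]
```

View pics/top0.png

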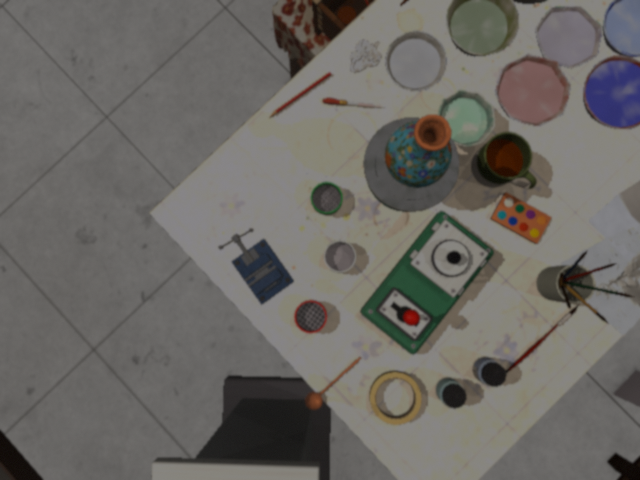

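View pics/scene0.png

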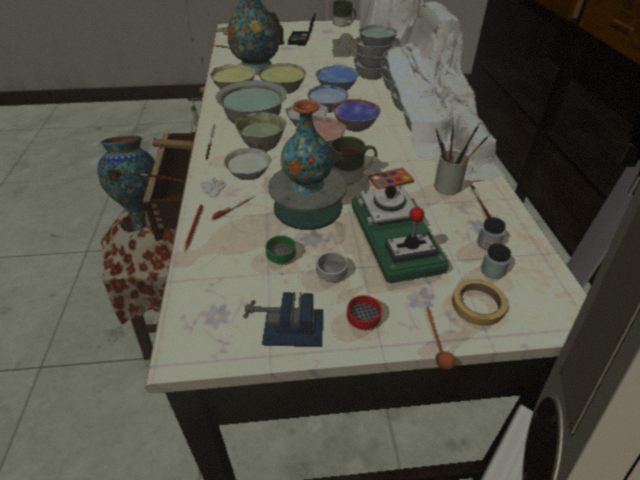

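The top view shows green sieve at (327,198), receiver at (341,257), red at (311,317), lid at (455,257), knob at (410,317), vice at (262,270), vase/wheel at (412,165). No blue or yellow sieve. The scene view agrees with this.

```bash
python3 - <<'E'
from h import *
def load(n):
    a=list(np.load(n+'0.npz').values()); a[3]=R.from_quat(a[3]).as_matrix(); return a
P={}
for n in('top','scene'):
    a=load(n); P[n]=cloud(a[1],*a[2:]); 
    q=P[n].reshape(-1,3); print(n, 'bench z',np.median(q[(abs(q[:,2])<.03)&(abs(q[:,0]-.4)<.15)][:,2]))
T=load('top')
for nm,u,v,z in [('green',327,198,.03),('recv',341,257,.03),('red',311,317,.03),('lid',455,257,.09),('knob',410,317,.13),('vice',262,270,.05),('wheel',412,165,.07)]:
    p=px(u,v,z,*T[2:])
    for n in('top','scene'):
        q=P[n].reshape(-1,3); s=q[np.hypot(*(q[:,:2]-p[:2]).T)<.055]
        zt=np.percentile(s[:,2],[50,97,99.5]).round(4) if len(s) else 0
        c=None
        if nm in('green','recv','red') and len(s):
            t=s[(s[:,2]>.024)&(s[:,2]<.036)]; (cx,cy),r=cv2.minEnclosingCircle(t[:,:2].astype(np.float32)); c=(round(cx,4),round(cy,4),round(r,4),len(t))
        print(nm,p.round(3),n,zt,c)
E
```

```text
top bench z 0.0012264795583711297
scene bench z -0.00017040352269359627
green [ 0.657 -0.165  0.03 ] top [0.002  0.0306 0.0335] (0.6595, -0.1632, 0.0312, 176)
green [ 0.657 -0.165  0.03 ] scene [-0.0007  0.0288  0.0309] (0.6601, -0.1647, 0.0329, 198)
recv [ 0.545 -0.194  0.03 ] top [0.0092 0.9365 0.9365] (0.548, -0.1908, 0.031, 167)
recv [ 0.545 -0.194  0.03 ] scene [-0.0009  0.0289  0.0306] (0.5479, -0.1912, 0.0318, 204)
red [ 0.432 -0.14   0.03 ] top [0.0019 0.0305 0.0326] (0.4334, -0.1375, 0.0313, 179)
red [ 0.432 -0.14   0.03 ] scene [-0.0001  0.0292  0.0308] (0.434, -0.1386, 0.0325, 251)
lid [ 0.546 -0.393  0.09 ] top [0.0644 0.0984 0.1005] None
lid [ 0.546 -0.393  0.09 ] scene [0.0627 0.0967 0.0989] None
knob [ 0.443 -0.308  0.13 ] top [0.0533 0.1416 0.1448] None
knob [ 0.443 -0.308  0.13 ] scene [0.039  0.1358 0.1429] None
vice [ 0.517 -0.048  0.05 ] top [0.0258 0.0663 0.0676] None
vice [ 0.517 -0.048  0.05 ] scene [0.0203 0.064  0.0649] None
wheel [ 0.714 -0.32   0.07 ] top [0.1784 0.2602 0.2615] None
wheel [ 0.714 -0.32   0.07 ] scene [0.1559 0.2575 0.2592] None
```

```bash
python3 - <<'E'
from h import *
def load(n):
    a=list(np.load(n+'0.npz').values()); a[3]=R.from_quat(a[3]).as_matrix(); return a
for n in('top','scene'):
    a=load(n); q=cloud(a[1],*a[2:]).reshape(-1,3); c=a[0].reshape(-1,3).astype(int)
    def sel(x,y,r,z0,z1): 
        m=(np.hypot(q[:,0]-x,q[:,1]-y)<r)&(q[:,2]>z0)&(q[:,2]<z1); return q[m],c[m]
    def circ(s): (x,y),r=cv2.minEnclosingCircle(s[:,:2].astype(np.float32)); return np.round((x,y,r,len(s)),4)
    print(n,'lidknob',circ(sel(.546,-.393,.025,.089,.103)[0]),'disc',circ(sel(.546,-.393,.045,.072,.08)[0]))
    s,cc=sel(.443,-.308,.035,.115,.15); s=s[cc[:,2]>cc[:,1]+50]
    A=np.c_[2*s,np.ones(len(s))]; b=(s**2).sum(1); x=np.linalg.lstsq(A,b,rcond=None)[0]
    print('ball',x[:3].round(4),np.sqrt(x[3]+x[:3]@x[:3]).round(4),s.mean(0).round(3))
    s,cc=sel(.5,-.36,.18,.034,.046); g=s[(cc[:,1]>cc[:,2]+20)]
    print('base',len(g),[np.round(t,3) for t in cv2.minAreaRect(g[:,:2].astype(np.float32))])
    s,_=sel(.714,-.32,.12,.06,.078); print('wheel',circ(s)); s,_=sel(.714,-.32,.12,.09,.3); print('vase',circ(s))
    s,_=sel(.517,-.048,.1,.03,.09); print('vice',circ(s))
E
```

```text
top lidknob [ 5.469e-01 -3.888e-01  1.200e-02  1.550e+02] disc [ 5.461e-01 -3.878e-01  3.290e-02  7.850e+02]
ball [ 0.4435 -0.3093  0.1332] 0.0123 [ 0.444 -0.308  0.141]
base 3274 [array([ 0.503, -0.354]), array([0.124, 0.244]), np.float64(52.577)]
wheel [ 7.107e-01 -3.384e-01  1.093e-01  3.506e+03]
vase [ 7.148e-01 -3.161e-01  5.580e-02  3.895e+03]
vice [ 5.092e-01 -4.970e-02  9.320e-02  1.423e+03]
scene lidknob [ 5.450e-01 -3.891e-01  1.280e-02  8.600e+01] disc [ 5.456e-01 -3.898e-01  3.220e-02  3.410e+02]
ball [ 0.4435 -0.309   0.1327] 0.0112 [ 0.442 -0.304  0.137]
base 1285 [array([ 0.501, -0.352]), array([0.12, 0.24]), np.float64(52.282)]
wheel [ 7.017e-01 -3.277e-01  1.052e-01  2.039e+03]
vase [ 7.143e-01 -3.166e-01  5.580e-02  2.818e+03]
vice [ 5.099e-01 -5.060e-02  9.390e-02  1.546e+03]
```

Call:
{"api": "apply_moves", "payload": {"targets": [[[0.95,0.2,0,0,1],[0.95,0.2,0,0,1],[0.95,0.2,0,0,1],[0.95,0.2,0,0,1],[0.95,0.2,0,0,1],[0.95,0.2,0,0,1],[0.95,0.2,0,0,1],[0.95,0.2,0,0,1]]]}}

```text
clock: 0.77
eef_pos: [0.4694, -0.4075, 0.2477]
tool_rot: [0.986, 0.166, -0.0, -0.0]
ft_force: [0.6, -0.9, -0.5]
grip_width: 0.085
grasp_force: 0.0
```

Call:
{"api": "apply_moves", "payload": {"targets": [[[0.95,0.2,0,0,1],[0.9,0.25,0,0,1],[0,0,-0.5,0,1],[0,0,-0.5,0,1],[0,0,0,0,1],[0,0,0,0,1],[0,0,0,0,1]]]}}

```text
clock: 1.35
eef_pos: [0.5416, -0.3907, 0.2089]
tool_rot: [0.986, 0.166, 0.0, 0.0]
ft_force: [0.3, -1.0, -0.5]
grip_width: 0.0855
grasp_force: 0.0
```

```bash
cat > w.py <<'E'
import sys
from h import *
o=get_obs(); a=cam("wrist"); cv2.imwrite(f"pics/{sys.argv[1]}.png",a[0]); np.savez(sys.argv[1],*a)
print(o["clock"],o["eef_pos"].round(4),o["tool_rot"].round(3),o["ft_force"].round(1),a[4])
q=cloud(a[1],*a[2:]).reshape(-1,3); v=a[1].ravel()>0
for t in sys.argv[2:]:   # x,y,r,z0,z1
    x,y,r,z0,z1=map(float,t.split(","))
    s=q[v&(np.hypot(q[:,0]-x,q[:,1]-y)<r)&(q[:,2]>z0)&(q[:,2]<z1)]
    if len(s)>10:
        (cx,cy),rr=cv2.minEnclosingCircle(s[:,:2].astype(np.float32)); print(t,round(cx,4),round(cy,4),round(rr,4),len(s),np.percentile(s[:,2],[5,50,95]).round(4))
    else: print(t,len(s))
E
python3 w.py w1 .5458,-.389,.025,.089,.11 .5458,-.389,.045,.07,.082
```

```text
1.35 [ 0.5416 -0.3907  0.2089] [0.986 0.166 0.    0.   ] [ 0.3 -1.  -0.5] [ 0.60703903 -0.36787864  0.33469069]
.5458,-.389,.025,.089,.11 0.5464 -0.3893 0.012 1117 [0.095  0.0978 0.0991]
.5458,-.389,.045,.07,.082 0.5468 -0.3895 0.0331 5312 [0.0748 0.0761 0.0772]
```

Call:
{"api": "apply_moves", "payload": {"targets": [[[0.12,0.03,-0.8,0,1],[0,0,-0.8,0,1],[0,0,-0.8,0,1],[0,0,-0.4,0,1],[0,0,0,0,1],[0,0,0,0,-1],[0,0,0,0,-1],[0,0,0,0,-1]]]}}

```text
clock: 2.07
eef_pos: [0.5481, -0.3906, 0.0996]
tool_rot: [0.986, 0.166, 0.002, 0.002]
ft_force: [-0.6, 0.5, 0.7]
grip_width: 0.0515
grasp_force: 0.0
```

Call:
{"api": "apply_moves", "payload": {"targets": [[[0,0,0,0,-1],[0,0,0,0,-1],[0,0,0,0,-1],[0,0,0,0,-1]]]}}

```text
clock: 2.4
eef_pos: [0.5475, -0.3898, 0.0983]
tool_rot: [0.986, 0.166, 0.001, 0.001]
ft_force: [-0.9, 0.8, 5.6]
grip_width: 0.0206
grasp_force: 58.5
```

Call:
{"api": "apply_moves", "payload": {"targets": [[[0,0,0.2,0,-1],[0,0,0.3,0,-1],[0,0,0.5,0,-1],[0,0,0.8,0,-1],[0,0,0,0,-1]]]}}

```text
clock: 2.82
eef_pos: [0.5491, -0.3909, 0.1753]
tool_rot: [0.986, 0.166, 0.004, 0.004]
ft_force: [0.6, -0.8, 0.0]
grip_width: 0.0209
grasp_force: 58.9
```

```bash
python3 - <<'E'
from h import *
a=list(np.load('top0.npz').values()); q=cloud(a[1],a[2],R.from_quat(a[3]).as_matrix(),a[4]).reshape(-1,3)
for x in np.arange(.38,.54,.02):
  l=[]
  for y in np.arange(-.56,-.42,.02):
    s=q[(np.hypot(q[:,0]-x,q[:,1]-y)<.06)&(q[:,2]<.3)]; l.append(round(s[:,2].max()*1000))
  print(round(x,2),l)
E
```

```text
0.38 [12, 48, 64, 64, 64, 64, 64, 64]
0.4 [12, 12, 61, 64, 64, 64, 64, 62]
0.42 [165, 162, 162, 7, 56, 58, 41, 45]
0.44 [165, 162, 162, 7, 7, 37, 63, 67]
0.46 [165, 162, 162, 162, 7, 61, 67, 72]
0.48 [162, 162, 162, 162, 44, 67, 79, 80]
0.5 [162, 162, 162, 149, 67, 79, 100, 101]
0.52 [162, 162, 149, 149, 67, 81, 101, 103]
0.54 [150, 150, 149, 149, 68, 81, 103, 103]
```

Call:
{"api": "apply_moves", "payload": {"targets": [[[-0.7,-0.6,0.2,0,-1],[-0.7,-0.6,0,0,-1],[-0.7,-0.6,0,0,-1],[-0.7,-0.6,0,0,-1],[0,0,-0.8,0,-1],[0,0,-0.8,0,-1],[0,0,-0.8,0,-1],[0,0,-0.6,0,-1]]]}}

```text
clock: 3.48
eef_pos: [0.4332, -0.4846, 0.0537]
tool_rot: [0.986, 0.166, -0.001, -0.001]
ft_force: [-0.4, 0.3, -0.1]
grip_width: 0.0208
grasp_force: 58.9
```

Call:
{"api": "apply_moves", "payload": {"targets": [[[0,0,-0.2,0,-1],[0,0,-0.15,0,-1],[0,0,-0.1,0,-1],[0,0,0,0,-1],[0,0,0,0,-1]]]}}

```text
clock: 3.9
eef_pos: [0.4356, -0.4861, 0.0401]
tool_rot: [0.986, 0.166, 0.001, 0.001]
ft_force: [-0.2, -0.3, -2.1]
grip_width: 0.0204
grasp_force: 58.9
```

Call:
{"api": "apply_moves", "payload": {"targets": [[[0,0,-0.05,0,-1],[0,0,0,0,-1],[0,0,0,0,-1]]]}}

```text
clock: 4.15
eef_pos: [0.435, -0.4855, 0.0372]
tool_rot: [0.986, 0.166, 0.0, 0.001]
ft_force: [0.4, 0.6, -1.1]
grip_width: 0.0205
grasp_force: 58.9
```

Call:
{"api": "apply_moves", "payload": {"targets": [[[0,0,-0.04,0,-1],[0,0,0,0,-1],[0,0,0,0,-1]]]}}

```text
clock: 4.4
eef_pos: [0.435, -0.4856, 0.0363]
tool_rot: [0.986, 0.166, 0.001, 0.001]
ft_force: [-0.6, 1.0, 5.9]
grip_width: 0.0205
grasp_force: 59.5
```

Call:
{"api": "apply_moves", "payload": {"targets": [[[0,0,0,0,1],[0,0,0,0,1],[0,0,0,0,1],[0,0,0,0,1],[0,0,0.5,0,1],[0,0,0.8,0,1],[0,0,1,0,1],[0,0,1,0,1]]]}}

```text
clock: 5.07
eef_pos: [0.4339, -0.4844, 0.1667]
tool_rot: [0.986, 0.166, -0.001, -0.001]
ft_force: [0.9, -1.4, 0.1]
grip_width: 0.0849
grasp_force: 0.0
```

Call:
{"api": "apply_moves", "payload": {"targets": [[[0,0,1,0,1],[0.3,0.7,0.6,0,1],[0.4,0.9,0,0,1],[0.4,0.9,0,0,1],[0.4,0.9,0,0,1],[0.4,0.9,0,0,1],[0.4,0.9,0,0,1],[0.4,0.9,0,0,1]]]}}

```text
clock: 5.73
eef_pos: [0.543, -0.2395, 0.2307]
tool_rot: [0.986, 0.166, 0.0, 0.0]
ft_force: [0.5, -0.2, 0.5]
grip_width: 0.0855
grasp_force: 0.0
```

Call:
{"api": "apply_moves", "payload": {"targets": [[[0.12,0.9,0,0,1],[0,0.4,-0.3,0,1],[0,0,0,0,1],[0,0,0,0,1],[0,0,0,0,1]]]}}

```text
clock: 6.15
eef_pos: [0.5475, -0.1899, 0.2188]
tool_rot: [0.986, 0.166, -0.0, 0.0]
ft_force: [-0.0, 0.3, 0.1]
grip_width: 0.0855
grasp_force: 0.0
```

```bash
python3 w.py w2 .548,-.191,.05,.024,.036 .66,-.164,.05,.024,.036 .435,-.4855,.04,.006,.02
```

```text
6.15 [ 0.5475 -0.1899  0.2188] [ 0.986  0.166 -0.     0.   ] [-0.   0.3  0.1] [ 0.61292563 -0.16701719  0.34459885]
.548,-.191,.05,.024,.036 0.5477 -0.191 0.0309 1007 [0.0255 0.0297 0.0311]
.66,-.164,.05,.024,.036 0.6591 -0.1634 0.0312 1296 [0.0258 0.0298 0.0312]
.435,-.4855,.04,.006,.02 0
```

Call:
{"api": "apply_moves", "payload": {"targets": [[[0,-0.03,-0.9,0,1],[0,0,-1,0,1],[0,0,-1,0,1],[0,0,-0.9,0,1],[0,0,-0.7,0,1],[0,0,-0.3,0,1],[0,0,0,0,1],[0,0,0,0,-1]]]}}

```text
clock: 6.87
eef_pos: [0.5471, -0.1918, 0.0264]
tool_rot: [0.986, 0.165, -0.0, -0.0]
ft_force: [0.3, 0.4, 1.0]
grip_width: 0.0754
grasp_force: 0.0
```

Call:
{"api": "apply_moves", "payload": {"targets": [[[0,0,0,0,-1],[0,0,0,0,-1],[0,0,0,0,-1],[0,0,0,0,-1],[0,0,0,0,-1]]]}}

```text
clock: 7.28
eef_pos: [0.5493, -0.1915, 0.0292]
tool_rot: [0.986, 0.166, 0.002, 0.002]
ft_force: [0.1, -0.6, 6.3]
grip_width: 0.0603
grasp_force: 65.4
```

Call:
{"api": "apply_moves", "payload": {"targets": [[[0,0,0.4,0,-1],[0,0,0.8,0,-1],[0,0,0.9,0,-1],[0,-0.5,0.65,0,-1],[0,-0.9,0,0,-1],[0,-0.9,0,0,-1],[0,-0.9,0,0,-1],[0,-0.9,0,0,-1]]]}}

```text
clock: 7.95
eef_pos: [0.5475, -0.3557, 0.1377]
tool_rot: [0.986, 0.167, 0.001, 0.0]
ft_force: [0.6, -0.2, -0.7]
grip_width: 0.0602
grasp_force: 65.2
```

Call:
{"api": "apply_moves", "payload": {"targets": [[[0,-0.6,0,0,-1],[0,-0.24,0,0,-1],[0,0,0,0,-1],[0,0,0,0,-1]]]}}

```text
clock: 8.28
eef_pos: [0.5472, -0.3875, 0.1364]
tool_rot: [0.986, 0.166, -0.0, -0.001]
ft_force: [-0.3, 1.0, -1.1]
grip_width: 0.0603
grasp_force: 65.2
```

```bash
python3 w.py w3 .5463,-.3893,.05,.12,.15
```

```text
8.2833 [ 0.5472 -0.3875  0.1364] [ 0.986  0.166 -0.    -0.001] [-0.3  1.  -1.1] [ 0.61268816 -0.36490678  0.26221064]
.5463,-.3893,.05,.12,.15 0.5536 -0.3852 0.044 13519 [0.122  0.1359 0.1465]
```

View pics/w3.png

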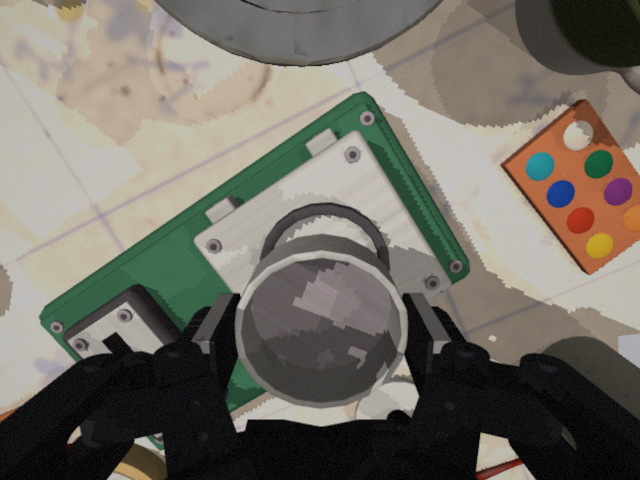

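The picture shows the receiver (rim centre about (322,325)) held upright over the ring.

Call:
{"api": "apply_moves", "payload": {"targets": [[[-0.02,-0.04,0,0,-1],[0,0,-0.5,0,-1],[0,0,-0.3,0,-1],[0,0,-0.2,0,-1],[0,0,-0.1,0,-1],[0,0,-0.05,0,-1],[0,0,0,0,-1],[0,0,0,0,-1]]]}}

```text
clock: 9.0
eef_pos: [0.5472, -0.3896, 0.0915]
tool_rot: [0.986, 0.166, 0.001, 0.001]
ft_force: [0.1, -0.0, -0.0]
grip_width: 0.0606
grasp_force: 65.2
```

Call:
{"api": "apply_moves", "payload": {"targets": [[[0,0,-0.05,0,-1],[0,0,0,0,-1],[0,0,0,0,-1]]]}}

```text
clock: 9.25
eef_pos: [0.5473, -0.3898, 0.0911]
tool_rot: [0.986, 0.166, 0.001, 0.001]
ft_force: [-2.2, 1.8, 7.6]
grip_width: 0.0605
grasp_force: 66.0
```

Call:
{"api": "apply_moves", "payload": {"targets": [[[0,0,0,0,1],[0,0,0,0,1],[0,0,0,0,1],[0,0,0,0,1],[0,0,0.4,0,1],[0,0,0.7,0,1],[0,0,0.8,0,1],[0,0,0.8,0,1]]]}}

```text
clock: 9.92
eef_pos: [0.5461, -0.3893, 0.1967]
tool_rot: [0.986, 0.166, -0.001, -0.001]
ft_force: [1.4, -1.1, -0.1]
grip_width: 0.0856
grasp_force: 0.0
```

```bash
python3 w.py w4 .5463,-.3893,.05,.086,.1
```

```text
9.9167 [ 0.5461 -0.3893  0.1967] [ 0.986  0.166 -0.001 -0.001] [ 1.4 -1.1 -0.1] [ 0.61181597 -0.36661023  0.32240915]
.5463,-.3893,.05,.086,.1 0.5467 -0.39 0.0311 1884 [0.0871 0.0918 0.093 ]
```

Call:
{"api": "apply_moves", "payload": {"targets": [[[0,0.7,0,0,1],[0,1,0,0,1],[0,1,0,0,1],[0,1,0,0,1],[0.2,0.9,0,0,1],[0.8,0.5,0,0,1],[0.9,0.3,0,0,1],[0.9,0.25,0,0,1]]]}}

```text
clock: 10.63
eef_pos: [0.6594, -0.1616, 0.1972]
tool_rot: [0.986, 0.167, 0.0, 0.0]
ft_force: [1.1, -0.9, 0.7]
grip_width: 0.0858
grasp_force: 0.0
```

Call:
{"api": "apply_moves", "payload": {"targets": [[[0,0,0,0,1],[0,0,0,0,1],[0,0,0,0,1]]]}}

```text
clock: 10.88
eef_pos: [0.6582, -0.1635, 0.1955]
tool_rot: [0.986, 0.166, -0.001, -0.0]
ft_force: [0.2, -0.2, 0.6]
grip_width: 0.0857
grasp_force: 0.0
```

```bash
python3 w.py w5 .659,-.1634,.05,.024,.036
```

```text
10.8833 [ 0.6582 -0.1635  0.1955] [ 0.986  0.166 -0.001 -0.   ] [ 0.2 -0.2  0.6] [ 0.72389878 -0.14069379  0.32115308]
.659,-.1634,.05,.024,.036 0.6592 -0.1634 0.0312 1172 [0.0251 0.0298 0.0311]
```

Call:
{"api": "apply_moves", "payload": {"targets": [[[0.02,0,-0.8,0,1],[0,0,-1,0,1],[0,0,-1,0,1],[0,0,-0.8,0,1],[0,0,-0.4,0,1],[0,0,-0.2,0,1],[0,0,0,0,1],[0,0,0,0,-1]]]}}

```text
clock: 11.6
eef_pos: [0.6597, -0.1645, 0.0304]
tool_rot: [0.986, 0.166, 0.001, 0.0]
ft_force: [1.2, 0.3, -0.3]
grip_width: 0.0759
grasp_force: 0.0
```

Call:
{"api": "apply_moves", "payload": {"targets": [[[0,0,0,0,-1],[0,0,0,0,-1],[0,0,0,0,-1],[0,0,0,0,-1],[0,0,0,0,-1]]]}}

```text
clock: 12.02
eef_pos: [0.6617, -0.1644, 0.0325]
tool_rot: [0.986, 0.166, 0.003, 0.001]
ft_force: [-0.5, -0.6, 6.2]
grip_width: 0.0598
grasp_force: 65.3
```

Call:
{"api": "apply_moves", "payload": {"targets": [[[0,0,0.4,0,-1],[0,0,0.8,0,-1],[0,0,1,0,-1],[0,0,1,0,-1],[-0.8,0,0.2,0,-1],[-0.9,-0.2,0,0,-1],[-0.9,-0.3,0,0,-1],[-0.2,-0.8,0,0,-1]]]}}

```text
clock: 12.68
eef_pos: [0.539, -0.2111, 0.1637]
tool_rot: [0.986, 0.168, -0.005, -0.003]
ft_force: [-0.6, -0.8, -3.2]
grip_width: 0.0598
grasp_force: 65.0
```

Call:
{"api": "apply_moves", "payload": {"targets": [[[0,-0.9,0,0,-1],[0,-1,0,0,-1],[0,-1,0,0,-1],[0,-0.9,0,0,-1],[0,-0.55,0,0,-1],[0,0,0,0,-1],[0,0,0,0,-1],[0,0,0,0,-1]]]}}

```text
clock: 13.35
eef_pos: [0.5474, -0.3891, 0.1652]
tool_rot: [0.986, 0.166, 0.0, -0.0]
ft_force: [0.8, 0.4, -0.7]
grip_width: 0.0603
grasp_force: 65.1
```

Call:
{"api": "apply_moves", "payload": {"targets": [[[-0.01,-0.02,-0.4,0,-1],[0,0,-0.3,0,-1],[0,0,-0.2,0,-1],[0,0,-0.15,0,-1],[0,0,-0.05,0,-1],[0,0,-0.05,0,-1],[0,0,0,0,-1],[0,0,0,0,-1]]]}}

```text
clock: 14.02
eef_pos: [0.5474, -0.3905, 0.1194]
tool_rot: [0.986, 0.166, 0.0, 0.0]
ft_force: [-0.0, -0.2, -0.6]
grip_width: 0.0598
grasp_force: 65.1
```

Call:
{"api": "apply_moves", "payload": {"targets": [[[0,0,-0.05,0,-1],[0,0,0,0,-1],[0,0,0,0,-1]]]}}

```text
clock: 14.27
eef_pos: [0.547, -0.3905, 0.1169]
tool_rot: [0.986, 0.166, 0.0, 0.0]
ft_force: [-0.2, -1.0, -0.3]
grip_width: 0.0601
grasp_force: 65.1
```

Call:
{"api": "apply_moves", "payload": {"targets": [[[0,0,-0.04,0,-1],[0,0,0,0,-1],[0,0,0,0,-1]]]}}

```text
clock: 14.52
eef_pos: [0.5472, -0.3906, 0.1165]
tool_rot: [0.986, 0.166, 0.001, 0.0]
ft_force: [-1.8, 1.9, 5.5]
grip_width: 0.0601
grasp_force: 65.7
```

Call:
{"api": "apply_moves", "payload": {"targets": [[[0,0,-0.03,0,-1],[0,0,0,0,-1],[0,0,0,0,-1]]]}}

```text
clock: 14.77
eef_pos: [0.5472, -0.3906, 0.1165]
tool_rot: [0.986, 0.166, 0.001, 0.001]
ft_force: [-3.1, 2.3, 9.9]
grip_width: 0.0599
grasp_force: 66.1
```

Call:
{"api": "apply_moves", "payload": {"targets": [[[0,0,0,0,1],[0,0,0,0,1],[0,0,0,0,1],[0,0,0,0,1],[0,0,0.4,0,1],[0,0,0.7,0,1],[0,0,0.8,0,1],[0,0,0.3,0,1]]]}}

```text
clock: 15.43
eef_pos: [0.5484, -0.3914, 0.2063]
tool_rot: [0.986, 0.166, 0.002, 0.002]
ft_force: [0.0, 0.2, 0.7]
grip_width: 0.0853
grasp_force: 0.0
```

```bash
python3 w.py w6 .5463,-.3893,.05,.108,.122
```

```text
15.4333 [ 0.5484 -0.3914  0.2063] [0.986 0.166 0.002 0.002] [0.  0.2 0.7] [ 0.61324971 -0.36812161  0.33233168]
.5463,-.3893,.05,.108,.122 0.546 -0.3909 0.0311 2110 [0.109  0.1137 0.115 ]
```

Call:
{"api": "apply_moves", "payload": {"targets": [[[0,0.7,0.3,0,1],[-0.2,0.9,0,0,1],[-0.4,0.9,0,0,1],[-0.4,0.9,0,0,1],[-0.4,0.9,0,0,1],[-0.5,0.8,0,0,1],[-0.5,0.8,0,0,1],[-0.45,0.4,0,0,1]]]}}

```text
clock: 16.15
eef_pos: [0.4308, -0.1353, 0.2128]
tool_rot: [0.986, 0.167, -0.001, -0.001]
ft_force: [0.0, 0.2, 0.3]
grip_width: 0.085
grasp_force: 0.0
```

Call:
{"api": "apply_moves", "payload": {"targets": [[[0,0,0,0,1],[0,0,0,0,1],[0,0,0,0,1]]]}}

```text
clock: 16.4
eef_pos: [0.4335, -0.1387, 0.2137]
tool_rot: [0.986, 0.166, 0.0, 0.0]
ft_force: [-0.3, -0.8, 0.3]
grip_width: 0.0857
grasp_force: 0.0
```

```bash
python3 w.py w7 .434,-.138,.05,.024,.036
```

```text
16.4 [ 0.4335 -0.1387  0.2137] [0.986 0.166 0.    0.   ] [-0.3 -0.8  0.3] [ 0.49888066 -0.1157875   0.33954695]
.434,-.138,.05,.024,.036 0.4332 -0.1378 0.031 1035 [0.0253 0.0298 0.0311]
```

Call:
{"api": "apply_moves", "payload": {"targets": [[[0,0.02,-0.9,0,1],[0,0,-1,0,1],[0,0,-1,0,1],[0,0,-0.9,0,1],[0,0,-0.6,0,1],[0,0,-0.2,0,1],[0,0,0,0,1],[0,0,0,0,-1]]]}}

```text
clock: 17.12
eef_pos: [0.4339, -0.1383, 0.0301]
tool_rot: [0.986, 0.166, 0.0, 0.0]
ft_force: [-0.1, -0.7, 0.2]
grip_width: 0.0755
grasp_force: 0.0
```

Call:
{"api": "apply_moves", "payload": {"targets": [[[0,0,0,0,-1],[0,0,0,0,-1],[0,0,0,0,-1],[0,0,0,0,-1],[0,0,0,0,-1]]]}}

```text
clock: 17.53
eef_pos: [0.435, -0.1385, 0.0323]
tool_rot: [0.986, 0.166, 0.002, 0.001]
ft_force: [-0.8, -0.8, 6.5]
grip_width: 0.0596
grasp_force: 64.3
```

Call:
{"api": "apply_moves", "payload": {"targets": [[[0,0,0.4,0,-1],[0,0,0.9,0,-1],[0,0,1,0,-1],[0,0,1,0,-1],[0.5,-0.4,0.5,0,-1],[0.7,-0.7,0,0,-1],[0.7,-0.7,0,0,-1],[0.7,-0.7,0,0,-1]]]}}

```text
clock: 18.2
eef_pos: [0.539, -0.2389, 0.1849]
tool_rot: [0.986, 0.166, 0.002, 0.001]
ft_force: [0.5, 0.5, -0.9]
grip_width: 0.0599
grasp_force: 65.4
```

Call:
{"api": "apply_moves", "payload": {"targets": [[[0.22,-0.9,0,0,-1],[0,-1,0,0,-1],[0,-1,0,0,-1],[0,-0.7,0,0,-1],[0,-0.2,0,0,-1],[0,0,0,0,-1],[0,0,0,0,-1],[0,0,0,0,-1]]]}}

```text
clock: 18.87
eef_pos: [0.546, -0.3882, 0.1825]
tool_rot: [0.986, 0.167, 0.0, -0.0]
ft_force: [-0.5, 0.1, -1.6]
grip_width: 0.0598
grasp_force: 65.4
```

Down 44 mm: -1.0, then gently.

Call:
{"api": "apply_moves", "payload": {"targets": [[[0.01,-0.05,-0.4,0,-1],[0,0,-0.3,0,-1],[0,0,-0.2,0,-1],[0,0,-0.1,0,-1],[0,0,-0.05,0,-1],[0,0,0,0,-1],[0,0,0,0,-1]]]}}

```text
clock: 19.45
eef_pos: [0.5467, -0.3914, 0.1407]
tool_rot: [0.986, 0.166, 0.0, 0.0]
ft_force: [0.6, -0.0, -0.3]
grip_width: 0.0599
grasp_force: 65.4
```

Call:
{"api": "apply_moves", "payload": {"targets": [[[0,0,-0.05,0,-1],[0,0,0,0,-1],[0,0,0,0,-1]]]}}

```text
clock: 19.7
eef_pos: [0.5465, -0.3919, 0.1385]
tool_rot: [0.986, 0.166, 0.0, 0.0]
ft_force: [0.6, 0.1, -0.4]
grip_width: 0.0599
grasp_force: 65.4
```

Call:
{"api": "apply_moves", "payload": {"targets": [[[0,0,-0.04,0,-1],[0,0,0,0,-1],[0,0,0,0,-1]]]}}

```text
clock: 19.95
eef_pos: [0.5466, -0.3919, 0.1384]
tool_rot: [0.986, 0.166, 0.001, 0.001]
ft_force: [-0.9, 1.0, 5.8]
grip_width: 0.0599
grasp_force: 66.1
```

Call:
{"api": "apply_moves", "payload": {"targets": [[[0,0,0,0,1],[0,0,0,0,1],[0,0,0,0,1],[0,0,0,0,1],[0,0,0.4,0,1],[0,0,0.7,0,1],[0,0,0.8,0,1],[0,0,0.4,0,1]]]}}

```text
clock: 20.62
eef_pos: [0.5471, -0.3922, 0.232]
tool_rot: [0.986, 0.166, 0.002, 0.002]
ft_force: [-0.2, 0.4, 2.1]
grip_width: 0.0855
grasp_force: 0.0
```

```bash
python3 w.py w8 .5463,-.3905,.05,.13,.144
```

```text
20.6167 [ 0.5471 -0.3922  0.232 ] [0.986 0.166 0.002 0.002] [-0.2  0.4  2.1] [ 0.61207867 -0.36911472  0.35794904]
.5463,-.3905,.05,.13,.144 0.5452 -0.3922 0.031 2023 [0.131  0.1358 0.1371]
```

Call:
{"api": "apply_moves", "payload": {"targets": [[[-0.7,-0.6,0,0,1],[-0.7,-0.6,0,0,1],[-0.7,-0.6,0,0,1],[-0.7,-0.55,0,0,1],[0,0,-0.9,0,1],[0,0,0,0,1],[0,0,0,0,1],[0,0,0,0,1]]]}}

```text
clock: 21.33
eef_pos: [0.4348, -0.4854, 0.1928]
tool_rot: [0.986, 0.167, 0.0, -0.0]
ft_force: [-0.2, 0.1, 0.9]
grip_width: 0.0854
grasp_force: 0.0
```

```bash
python3 w.py w9 .435,-.4856,.022,.028,.045 .435,-.4856,.045,.01,.018; python3 -c "
from h import *
a=imaging.camera('scene')[0]; cv2.imwrite('pics/s1.png',cv2.resize(a[100:360,150:500],None,fx=2,fy=2))"
```

```text
21.3333 [ 0.4348 -0.4854  0.1928] [ 0.986  0.167  0.    -0.   ] [-0.2  0.1  0.9] [ 0.50027773 -0.46251569  0.3186249 ]
.435,-.4856,.022,.028,.045 0.4343 -0.4857 0.0121 793 [0.0336 0.0359 0.0372]
.435,-.4856,.045,.01,.018 0.4344 -0.486 0.0311 3866 [0.0129 0.0141 0.0153]
```

View pics/s1.png

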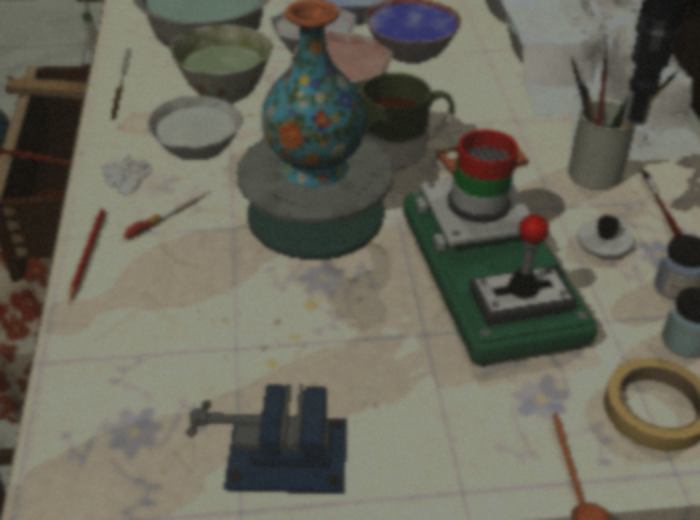

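The crop shows receiver/green/red upright on the ring at (483,175) and the lid flat at (607,235). Now the lid.

Call:
{"api": "apply_moves", "payload": {"targets": [[[-0.01,-0.01,-0.8,0,1],[0,0,-1,0,1],[0,0,-1,0,1],[0,0,-0.7,0,1],[0,0,-0.4,0,1],[0,0,0,0,1],[0,0,0,0,-1],[0,0,0,0,-1]]]}}

```text
clock: 22.1
eef_pos: [0.4358, -0.4871, 0.0388]
tool_rot: [0.986, 0.167, 0.001, 0.002]
ft_force: [0.7, -0.5, 0.2]
grip_width: 0.0641
grasp_force: 0.0
```

Call:
{"api": "apply_moves", "payload": {"targets": [[[0,0,0,0,-1],[0,0,0,0,-1],[0,0,0,0,-1],[0,0,0,0,-1],[0,0,0,0,-1],[0,0,0,0,-1]]]}}

```text
clock: 22.6
eef_pos: [0.4347, -0.487, 0.0383]
tool_rot: [0.986, 0.166, 0.001, 0.001]
ft_force: [0.2, 0.6, 6.0]
grip_width: 0.0205
grasp_force: 58.8
```

Call:
{"api": "apply_moves", "payload": {"targets": [[[0,0,0.4,0,-1],[0,0,0.9,0,-1],[0,0,1,0,-1],[0,0,1,0,-1],[0,0,1,0,-1],[0.5,0.4,0.1,0,-1],[0.7,0.6,0,0,-1],[0.7,0.6,0,0,-1]]]}}

```text
clock: 23.27
eef_pos: [0.5101, -0.4227, 0.2142]
tool_rot: [0.986, 0.164, 0.001, 0.001]
ft_force: [0.8, -0.2, -1.7]
grip_width: 0.0204
grasp_force: 59.1
```

Call:
{"api": "apply_moves", "payload": {"targets": [[[0.6,0.5,0,0,-1],[0.28,0.28,0,0,-1],[0,0,0,0,-1],[0,0,0,0,-1],[0,0,0,0,-1]]]}}

```text
clock: 23.68
eef_pos: [0.5442, -0.3914, 0.212]
tool_rot: [0.986, 0.166, -0.001, -0.0]
ft_force: [0.5, -0.8, -1.2]
grip_width: 0.0206
grasp_force: 59.1
```

```bash
python3 w.py w10 .5463,-.3915,.045,.17,.196
```

```text
23.6833 [ 0.5442 -0.3914  0.212 ] [ 0.986  0.166 -0.001 -0.   ] [ 0.5 -0.8 -1.2] [ 0.60979595 -0.36858803  0.33774462]
.5463,-.3915,.045,.17,.196 0.544 -0.3912 0.0312 8581 [0.1865 0.1878 0.1888]
```

View pics/w10.png

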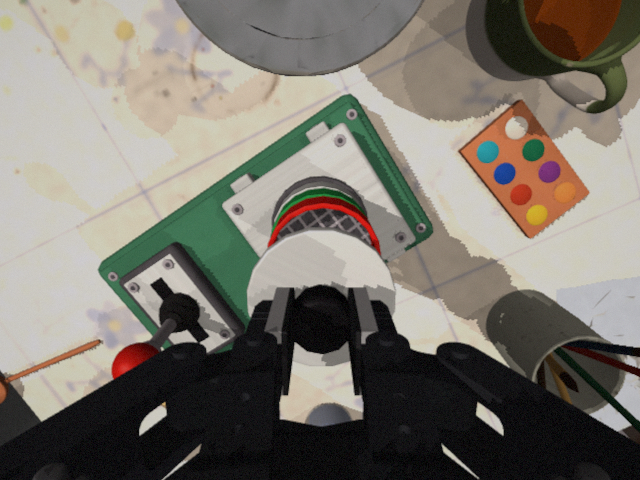

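Lid level above the stack (knob at (320,320)), level with red rim behind; nearly centred.

Call:
{"api": "apply_moves", "payload": {"targets": [[[0.03,-0.02,-0.4,0,-1],[0,0,-0.3,0,-1],[0,0,-0.2,0,-1],[0,0,-0.1,0,-1],[0,0,-0.08,0,-1],[0,0,0,0,-1],[0,0,0,0,-1]]]}}

```text
clock: 24.32
eef_pos: [0.5462, -0.392, 0.1696]
tool_rot: [0.986, 0.166, 0.0, 0.0]
ft_force: [-0.1, -0.2, -0.1]
grip_width: 0.0205
grasp_force: 59.1
```

Call:
{"api": "apply_moves", "payload": {"targets": [[[0,0,-0.06,0,-1],[0,0,0,0,-1],[0,0,0,0,-1]]]}}

```text
clock: 24.57
eef_pos: [0.5464, -0.3916, 0.167]
tool_rot: [0.986, 0.166, 0.0, 0.0]
ft_force: [0.7, -0.4, -1.4]
grip_width: 0.0201
grasp_force: 59.1
```

Call:
{"api": "apply_moves", "payload": {"targets": [[[0,0,-0.04,0,-1],[0,0,0,0,-1],[0,0,0,0,-1]]]}}

```text
clock: 24.82
eef_pos: [0.5467, -0.3918, 0.1663]
tool_rot: [0.986, 0.166, 0.001, 0.001]
ft_force: [-0.2, 0.9, 3.9]
grip_width: 0.0205
grasp_force: 59.6
```

Call:
{"api": "apply_moves", "payload": {"targets": [[[0,0,0,0,1],[0,0,0,0,1],[0,0,0,0,1],[0,0,0,0,1],[0,0,0.4,0,1],[0,0,0.6,0,1],[0,0,0.8,0,1],[0,0,0,0,1]]]}}

```text
clock: 25.48
eef_pos: [0.5483, -0.3931, 0.2441]
tool_rot: [0.986, 0.166, 0.004, 0.004]
ft_force: [-0.2, -0.8, 1.9]
grip_width: 0.0854
grasp_force: 0.0
```

```bash
python3 w.py w11 .5463,-.3915,.045,.135,.148 .5463,-.3915,.022,.155,.172 .4435,-.3092,.025,.135,.15
```

```text
25.4833 [ 0.5483 -0.3931  0.2441] [0.986 0.166 0.004 0.004] [-0.2 -0.8  1.9] [ 0.61267529 -0.36950748  0.3703353 ]
.5463,-.3915,.045,.135,.148 0.5466 -0.3916 0.031 6382 [0.141  0.1421 0.1432]
.5463,-.3915,.022,.155,.172 0.5466 -0.3914 0.012 1430 [0.1601 0.1638 0.165 ]
.4435,-.3092,.025,.135,.15 0.4494 -0.3001 0.0055 35 [0.1354 0.1368 0.1385]
```

Call:
{"api": "apply_moves", "payload": {"targets": [[[-0.4,0,0.2,6,-1],[-0.8,0.1,0,6,-1],[-0.8,0.2,0,6,-1],[-0.8,0.3,0,6,-1],[-0.45,0.57,0,6,-1],[0,0,0,3,-1],[0,0,0,0,-1],[0,0,0,0,-1]]]}}

```text
clock: 26.2
eef_pos: [0.4162, -0.3449, 0.2448]
tool_rot: [0.899, 0.439, 0.0, 0.0]
ft_force: [0.3, 0.3, 0.5]
grip_width: -0.0001
grasp_force: 0.0
```

```bash
python3 -c "
from h import *
o=get_obs(); print(o['eef_pos'],o['tool_rot'],o['joint_pos'].round(2),o['ft_force'],o['grip_width'])"; python3 w.py w12 .4435,-.3092,.03,.136,.15
```

```text
[ 0.41619066 -0.3448581   0.24482303] [8.98654902e-01 4.38656308e-01 1.60419382e-05 1.03027840e-04] [-0.69  0.32  0.11  1.36 -0.    1.54] [0.28528252 0.27631697 0.50949241] -9.254043295332984e-05
26.2 [ 0.4162 -0.3449  0.2448] [0.899 0.439 0.    0.   ] [0.3 0.3 0.5] [ 0.45885472 -0.29016714  0.37058904]
.4435,-.3092,.03,.136,.15 0.4433 -0.3099 0.013 1445 [0.1368 0.141  0.144 ]
```

Call:
{"api": "apply_moves", "payload": {"targets": [[[0,0,-0.7,0,-1],[0,0,-0.8,0,-1],[0,0,-0.8,0,-1],[0,0,-0.6,0,-1],[0,0,0,0,-1],[0,0,0,0,-1]]]}}

```text
clock: 26.75
eef_pos: [0.416, -0.3445, 0.1276]
tool_rot: [0.898, 0.439, -0.001, -0.002]
ft_force: [0.0, 1.0, 0.2]
grip_width: 0.0001
grasp_force: 0.0
```

Call:
{"api": "apply_moves", "payload": {"targets": [[[0.1,0.13,0,0,-1],[0.1,0.13,0,0,-1],[0.1,0.13,0,0,-1],[0.06,0.08,0,0,-1],[0,0,0,0,-1]]]}}

```text
clock: 27.17
eef_pos: [0.432, -0.3258, 0.1305]
tool_rot: [0.898, 0.44, 0.001, 0.001]
ft_force: [-0.2, -0.5, 0.0]
grip_width: -0.0001
grasp_force: 0.3
```

Call:
{"api": "apply_moves", "payload": {"targets": [[[0.06,0.08,0,0,-1],[0.06,0.08,0,0,-1],[0.06,0.08,0,0,-1],[0.06,0.08,0,0,-1],[0.06,0.08,0,0,-1],[0,0,0,0,-1]]]}}

```text
clock: 27.67
eef_pos: [0.4432, -0.31, 0.1291]
tool_rot: [0.898, 0.439, 0.0, 0.001]
ft_force: [-0.9, -3.3, 0.8]
grip_width: 0.0001
grasp_force: 1.8
```

Call:
{"api": "apply_moves", "payload": {"targets": [[[0.05,0.06,0,0,-1],[0.05,0.06,0,0,-1],[0.04,0.05,0,0,-1],[0,0,0,0,-1],[0,0,0,0,-1]]]}}

```text
clock: 28.08
eef_pos: [0.4475, -0.3037, 0.1282]
tool_rot: [0.898, 0.439, -0.001, -0.0]
ft_force: [-1.0, -6.4, -2.1]
grip_width: 0.0004
grasp_force: 2.8
```

```bash
python3 w.py w13 .4642,-.283,.03,.128,.15
```

```text
28.0833 [ 0.4475 -0.3037  0.1282] [ 0.898  0.439 -0.001 -0.   ] [-1.  -6.4 -2.1] [ 0.49044049 -0.24888107  0.25380528]
.4642,-.283,.03,.128,.15 0.4577 -0.2895 0.021 7213 [0.1292 0.1354 0.1487]
```

View pics/w13.png

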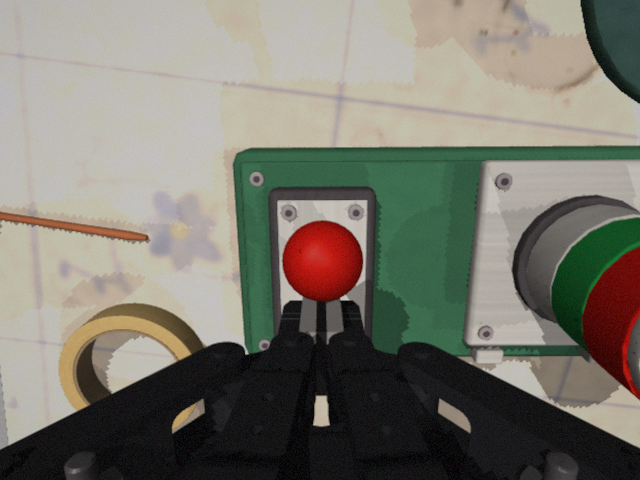

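Fingers press squarely on the red ball (322,261), lever tilted left.

Call:
{"api": "apply_moves", "payload": {"targets": [[[0.05,0.06,0,0,-1],[0.02,0.03,0,0,-1],[0,0,0,0,-1],[0,0,0,0,-1],[0,0,0,0,-1],[0,0,0,0,-1]]]}}

```text
clock: 28.63
eef_pos: [0.4486, -0.302, 0.128]
tool_rot: [0.899, 0.438, -0.003, 0.001]
ft_force: [-5.3, -10.4, -1.9]
grip_width: 0.0003
grasp_force: 6.0
```

```bash
cat > b.py <<'E'
from h import *
im,d,K,Rc,e=cam("wrist"); q=cloud(d,K,Rc,e); i=im.astype(int)
m=(i[...,2]>i[...,1]+50)&(i[...,2]>i[...,0]+50)&(d>0)&(q[...,2]>.09)&(np.hypot(q[...,0]-.4435,q[...,1]+.31)<.06)
s=q[m]; A=np.c_[2*s,np.ones(len(s))]; x=np.linalg.lstsq(A,(s**2).sum(1),rcond=None)[0]; c=x[:3]
print('ball',c.round(4),np.sqrt(x[3]+c@c).round(4),'disp mm',1000*(c[:2]-[.4433,-.3099])@[.613,.79])
E
python3 b.py
```

```text
ball [ 0.4643 -0.2829  0.1237] 0.0136 disp mm 34.20374190720356
```

At the stop; hold over a second, then back off.

Call:
{"api": "apply_moves", "payload": {"targets": [[[0,0,0,0,-1],[0,0,0,0,-1],[0,0,0,0,-1],[0,0,0,0,-1],[0,0,0,0,-1],[0,0,0,0,-1],[0,0,0,0,-1],[0,0,0,0,-1]]]}}

```text
clock: 29.35
eef_pos: [0.4486, -0.302, 0.128]
tool_rot: [0.899, 0.438, -0.003, 0.001]
ft_force: [-5.0, -10.3, -3.7]
grip_width: -0.0004
grasp_force: 6.0
```

Call:
{"api": "apply_moves", "payload": {"targets": [[[0,0,0,0,-1],[0,0,0,0,-1],[0,0,0,0,-1],[0,0,0,0,-1],[0,0,0,0,-1],[0,0,0,0,-1],[0,0,0,0,-1],[0,0,0,0,-1]]]}}

```text
clock: 30.02
eef_pos: [0.4487, -0.302, 0.128]
tool_rot: [0.899, 0.438, -0.003, 0.001]
ft_force: [-4.6, -10.9, -3.3]
grip_width: -0.0001
grasp_force: 6.0
```

Call:
{"api": "apply_moves", "payload": {"targets": [[[-0.09,-0.12,0,0,-1],[-0.12,-0.16,0,0,-1],[-0.12,-0.16,0,0,-1],[-0.12,-0.16,0,0,-1],[-0.12,-0.16,0,0,-1],[-0.12,-0.16,0,0,-1],[-0.12,-0.16,0,0,-1],[-0.12,-0.16,0,0,-1]]]}}

```text
clock: 30.68
eef_pos: [0.4133, -0.3497, 0.1291]
tool_rot: [0.898, 0.439, 0.0, -0.0]
ft_force: [-0.6, -0.1, 0.3]
grip_width: -0.0001
grasp_force: 0.0
```

Call:
{"api": "apply_moves", "payload": {"targets": [[[0,0,0.5,0,-1],[0,0,0.8,0,-1],[0,0,0.9,0,-1],[0,0,0.6,0,-1],[0,0,0,0,-1],[0,0,0,0,-1],[0,0,0,0,-1],[0,0,0,0,-1]]]}}

```text
clock: 31.35
eef_pos: [0.413, -0.3487, 0.2394]
tool_rot: [0.898, 0.439, -0.001, -0.001]
ft_force: [-0.1, -0.2, -0.6]
grip_width: 0.0001
grasp_force: 0.0
```

Call:
{"api": "apply_moves", "payload": {"targets": [[[0,0,0,0,-1],[0,0,0,0,-1],[0,0,0,0,-1],[0,0,0,0,-1],[0,0,0,0,-1],[0,0,0,0,-1],[0,0,0,0,-1],[0,0,0,0,-1]]]}}

```text
clock: 32.02
eef_pos: [0.4138, -0.3492, 0.2411]
tool_rot: [0.898, 0.439, 0.0, 0.0]
ft_force: [-0.9, 0.2, -0.6]
grip_width: -0.0001
grasp_force: 0.0
```

```bash
python3 b.py; python3 w.py w14 .5463,-.3915,.045,.135,.148
```

```text
ball [ 0.4432 -0.3101  0.1307] 0.0136 disp mm -0.25143059841344617
32.0667 [ 0.4138 -0.3492  0.2412] [0.898 0.439 0.    0.   ] [-0.1 -0.6 -0.1] [ 0.45641396 -0.29449022  0.36694255]
.5463,-.3915,.045,.135,.148 0.5455 -0.3921 0.0319 8009 [0.1386 0.1421 0.1432]
```

Call:
{"api": "apply_moves", "payload": {"targets": [[[0.47,0.62,0,0,-1],[0.48,0.62,0,0,-1],[0.48,0.63,0,0,-1],[0,0,-0.7,0,-1],[0,0,-0.8,0,-1],[0,0,-0.8,0,-1],[0,0,-0.5,0,-1],[0,0,0,0,-1]]]}}

```text
clock: 32.78
eef_pos: [0.4679, -0.2723, 0.1242]
tool_rot: [0.898, 0.44, -0.003, -0.004]
ft_force: [-0.0, 1.2, -0.2]
grip_width: 0.0001
grasp_force: 0.0
```

Call:
{"api": "apply_moves", "payload": {"targets": [[[-0.1,-0.13,0,0,-1],[-0.1,-0.13,0,0,-1],[-0.1,-0.13,0,0,-1],[-0.06,-0.08,0,0,-1],[-0.06,-0.08,0,0,-1],[-0.06,-0.08,0,0,-1],[0,0,0,0,-1]]]}}

```text
clock: 33.37
eef_pos: [0.452, -0.3006, 0.1301]
tool_rot: [0.899, 0.439, 0.001, 0.001]
ft_force: [0.6, 0.8, 0.9]
grip_width: -0.0002
grasp_force: 0.8
```

Call:
{"api": "apply_moves", "payload": {"targets": [[[-0.06,-0.08,0,0,-1],[-0.06,-0.08,0,0,-1],[-0.06,-0.08,0,0,-1],[-0.06,-0.08,0,0,-1],[-0.06,-0.08,0,0,-1],[-0.04,-0.05,0,0,-1],[0,0,0,0,-1],[0,0,0,0,-1]]]}}

```text
clock: 34.03
eef_pos: [0.4385, -0.317, 0.1281]
tool_rot: [0.898, 0.44, 0.001, -0.001]
ft_force: [5.1, 2.6, -2.0]
grip_width: 0.0002
grasp_force: 2.9
```

```bash
python3 b.py
```

```text
ball [ 0.4216 -0.3407  0.1562] 0.0198 disp mm -37.69396370107616
```

Call:
{"api": "apply_moves", "payload": {"targets": [[[-0.05,-0.06,0,0,-1],[-0.02,-0.03,0,0,-1],[0,0,0,0,-1],[0,0,0,0,-1],[0,0,0,0,-1],[0,0,0,0,-1],[0,0,0,0,-1],[0,0,0,0,-1]]]}}

```text
clock: 34.75
eef_pos: [0.4373, -0.3184, 0.128]
tool_rot: [0.898, 0.441, 0.003, -0.002]
ft_force: [10.2, 8.1, -3.8]
grip_width: 0.0002
grasp_force: 6.3
```

Call:
{"api": "apply_moves", "payload": {"targets": [[[0,0,0,0,-1],[0,0,0,0,-1],[0,0,0,0,-1],[0,0,0,0,-1],[0,0,0,0,-1],[0,0,0,0,-1],[0,0,0,0,-1],[0,0,0,0,-1]]]}}

```text
clock: 35.42
eef_pos: [0.4373, -0.3184, 0.128]
tool_rot: [0.898, 0.441, 0.003, -0.002]
ft_force: [10.6, 8.6, -4.0]
grip_width: 0.0003
grasp_force: 6.3
```

```bash
python3 - <<'E'
from h import *
a=imaging.camera('scene')[0]; cv2.imwrite('pics/s2.png',cv2.resize(a[140:300,320:480],None,fx=3.5,fy=3.5))
E
```

```text
(no output)
```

View pics/s2.png

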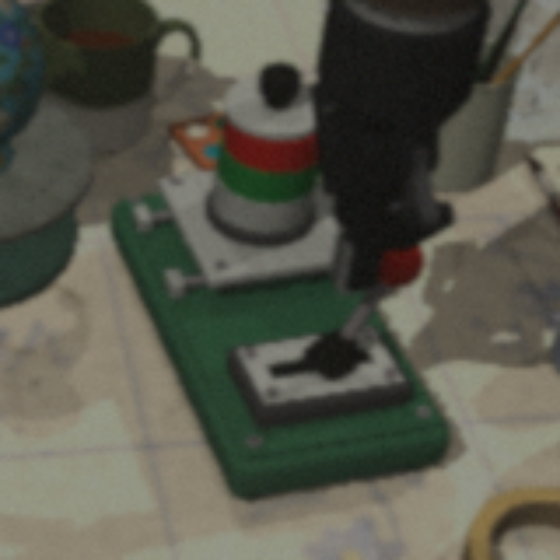

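Lever is at the right stop (ball at (402,262)) and the stack is upright with lid. The force rose from about 6 N to 13 N, so it is on the stop. It has been held over 1.3 s; back off and rise.

Call:
{"api": "apply_moves", "payload": {"targets": [[[0.09,0.12,0,0,-1],[0.12,0.16,0,0,-1],[0.12,0.16,0,0,-1],[0.12,0.16,0,0,-1],[0.12,0.16,0,0,-1],[0.12,0.16,0,0,-1],[0.12,0.16,0,0,-1],[0.12,0.16,0,0,-1]]]}}

```text
clock: 36.13
eef_pos: [0.473, -0.271, 0.1291]
tool_rot: [0.898, 0.439, -0.0, 0.0]
ft_force: [-0.3, -0.5, -0.4]
grip_width: 0.0001
grasp_force: 0.0
```

Call:
{"api": "apply_moves", "payload": {"targets": [[[0,0,0.5,0,-1],[0,0,0.8,0,-1],[0,0,0.9,0,-1],[-0.4,0.2,0.6,0,-1],[-0.8,0.4,0,0,-1],[-0.6,0.3,0,0,-1],[0,0,0,0,-1],[0,0,0,0,-1]]]}}

```text
clock: 36.8
eef_pos: [0.4, -0.235, 0.2417]
tool_rot: [0.898, 0.439, 0.0, 0.0]
ft_force: [0.4, 1.0, 0.5]
grip_width: 0.0
grasp_force: 0.0
```

Call:
{"api": "apply_moves", "payload": {"targets": [[[0,0,0,0,-1],[0,0,0,0,-1],[0,0,0,0,-1],[0,0,0,0,-1],[0,0,0,0,-1],[0,0,0,0,-1],[0,0,0,0,-1],[0,0,0,0,-1]]]}}

```text
clock: 37.47
eef_pos: [0.4007, -0.2357, 0.241]
tool_rot: [0.898, 0.439, -0.0, -0.0]
ft_force: [0.6, -0.3, -0.4]
grip_width: -0.0
grasp_force: 0.0
```

```bash
python3 - <<'E'
from h import *
a=imaging.camera('scene')[0]; cv2.imwrite('pics/s3.png',cv2.resize(a[140:300,320:480],None,fx=3.5,fy=3.5))
im,d,K,Rc,e=cam('top'); q=cloud(d,K,Rc,e).reshape(-1,3); i=im.reshape(-1,3).astype(int)
s=q[(np.hypot(q[:,0]-.546,q[:,1]+.391)<.045)&(q[:,2]>.136)&(q[:,2]<.149)]
print(len(s),cv2.minEnclosingCircle(s[:,:2].astype(np.float32)),np.percentile(s[:,2],[5,50,95]))
s=q[(np.hypot(q[:,0]-.4435,q[:,1]+.31)<.06)&(q[:,2]>.12)&(q[:,2]<.15)&(i[:,2]>i[:,1]+50)]
print('ball',s.mean(0),len(s)); print(get_obs()['eef_pos'])
E
```

```text
941 ((0.5459993481636047, -0.3912152647972107), 0.03163113817572594) [0.14006586 0.14286475 0.14512151]
ball [ 0.44384845 -0.30762308  0.14081372] 197
[ 0.4006173  -0.23562172  0.24107322]
```

View pics/s3.png

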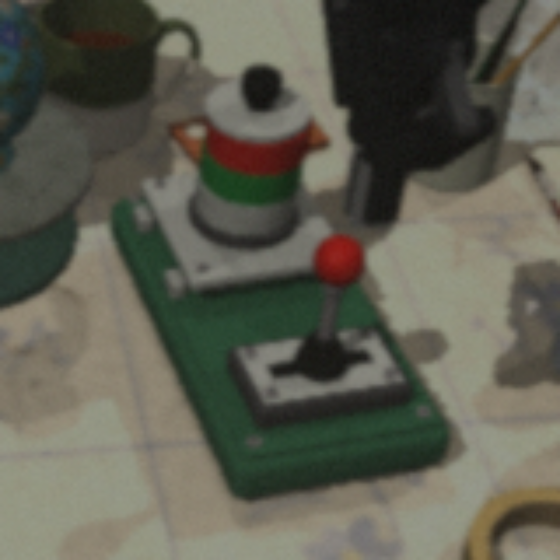

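The lever is upright with its ball at (338,258), the stack is nested with the lid on, and the arm is clear of both.

```bash
python3 -c "
from h import *
print(order.job_done())"
```

```text
the job is handed in; nothing more can be done
None
```

The job is handed in: receiver, green, red and lid are nested on the table (no blue or yellow sieve was out), the lever was held over a second at the left stop and then at the right, and it stands free in the middle; the hand-in gave no verdict.

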